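# Cap the brake-bleeder pressure tank and hold the cap home

### The arm

A 6-joint arm with a two-finger parallel gripper is mounted at the origin on the work surface. World frame = base frame: x ahead of the robot, y to its left, z up, the work surface at z = 0. Lengths are in m, angles in rad, forces in N, time in s.
With the tool pointing down it reaches from about 0.225 to 0.875 m from the base axis. Payload 3.4 kg.
Tool frame: the origin (TCP) lies at the very end of the fingers, on their centre line; the grasp point (between the pads) lies 19 mm behind it; z points along the fingers, y is the line along which they close (so a half turn about z gives the same grasp; the last joint's range is limited). The gripper opens to 85 mm and grips with 20 to 120 N. Pads are 22 mm wide; open, the fingers measure 114 mm over their backs; the gripper's body (76 mm by 85 mm) begins 54 mm behind the grasp point. The pads swing forward as they close: fully open they stand 13 mm farther back than shut.
Start: joints at [-1.241, 0.276, 1.505, -0, 1.361, -0.121], TCP at [0.251, -0.518, 0.231] pointing down, gripper open.
Joint ranges: [-2.89, 2.89], [-0.75, 2.08], [0.22, 2.7], [-1.18, 4.32], [0.11, 2.71], [-2.7, 2.7]. Speed limits (rad/s): [2.57, 2.57, 3.14, 3.14, 3.14, 3.14].

### API

Orientations are given as [roll, pitch, yaw] about the fixed x, y, z axes, in that order (R = Rz(yaw) Ry(pitch) Rx(roll)).
In Python, from rig import manip gives the robot as it stands.
- The arm moves only by the tool play_rows, never from a script. Its argument "motion" is a list of rows, each a list of 3 entries, a list of its own where there are three numbers: the shift along the tool's x, y, z in cm, then the turn about the tool's z in rad, then the finger opening in cm, from 0 to 8.54. A call has 1 to 8 rows; each row shifts and turns the commanded pose from where the row before left it, along the tool's axes as they then stand; what a row does not reach is not made up. A row lasts 1/8 s, in which the tool goes at most 62.5 mm and 10.7 degrees, less where a joint would pass 70% of its speed; a pose out of reach is approached as far as the arm can. A call is refused whole if a number of a shift passes 6.25 or a number of a turn 0.188, either way. A call with a gripper value outside its range is refused whole. The fingers move at their own pace and stop on an object; the grip force is fixed at half the most. Time passes only in rows, so rows that do not move let the fingers close. It gives the time, the measured TCP pose, the force, the opening and the grip force at its end, in the units of the state.
- manip.get_obs(): the state, without advancing time (a new reading comes with each control period).
- manip.camera(name): name is "scene" or "top" or "wrist"; returns the picture (420x560x3 uint8, red, green, blue); there is no depth.
- manip.calibration(name): a dict with "K" (3x3 intrinsics, pixels), "view" (4x4, takes a point from world to camera coordinates). Camera axes: x right, y down, z forward; pixel columns grow to the right and rows downward; lengths in m; the calibration is good to about 2 mm. A picture is of the moment at which its call begins: read the wrist's pose just before it. calibration takes no time and is no camera call; for the wrist camera it gives the pose at the moment of the call.
- manip.finish_job(): hands the job in; it is judged then, once.
The state is a dict: "t": time; "qpos": joint angles; "qvel": joint speeds; "effort": joint torques, N m; "eef_pos": TCP position; "eef_rot": TCP orientation; "contact_force": force on the tool from outside, world axes, zero at the start; "torque": the same for the moment, N m; "width": opening from 0.0 (shut) to 1.0 (fully open); "grip_force": force on a finger pad.
Only numpy, scipy, OpenCV 4.12 (cv2) and the standard library are available. Lean on these libraries where they do the work, as an engineer would, in place of code of your own. Each camera call takes 0.05 s, during which the arm holds its last target. There are 200 camera calls.

### The job

Swing the blue tank's carry handle right over, from the gauge side to the far side, until its spring snaps it into its end detent. Then take the red cap from the tray, push its cross pin down through the slots of the filler neck (pointed out by the red marks) against the spring and turn it a quarter turn clockwise, seen from above, to the green marks. Finish while still gripping the cap and pressing it fully home on the rim, without letting go, and leave the other things on the bench and in the tray where they are.

Things in the scene. Friction and masses are not known exactly. Their poses are not given: they have to be found in the camera images.
- tank: Blue pressure tank, fixed, 200 (its x) x 160 (its y) x 130 mm high. Origin: centre of its underside on the bench; z up. Pressure gauge and brass outlet on its -x face, roughly towards the robot. Aluminium filler neck on the middle of its top; paint marks beside it: red on the tank's x axis (way in), green on its y axis (turned home).
- neck (a point): Centre of the filler neck's rim, 164 mm above the bench, axes as the tank's. Neck 60 mm across, 34 mm high. Its steel top plate has a 30 mm hole with two slots, 11 mm wide, along the tank's x axis to 24 mm from the centre. Fully home, the cap's flange lies on the rim and the cap's origin is 18 mm below this point. Side play of the shank 1.5 mm.
- lock (a point): Where one end of the cap's pin lies once turned home: 17 mm from the neck's axis on the tank's y axis, 14 mm below the rim. The pin can turn only within 2 mm of fully home, clockwise from above under a ledge to a stop at a quarter turn (6 degrees of play); the other way is blocked. There the ledge has a notch: a cap let go springs up 5 mm and is then not home.
- plunger (a joint): Spring-loaded black rubber plunger (24 mm across) in the neck's hole. 0 at rest, its top 6 mm below the rim; grows downward, 0.012 m when the cap is fully home. It pushes up with 5 N at first touch and 11 N with the cap home.
- handle (a joint): Angle of the tank's U-shaped carry handle: 0 = leaning 1.047 rad from upright to the tank's -x (gauge) side, 1.047 = upright, 2.094 = end stop, leaning 1.047 rad to its +x (far) side. Stiff: 2 to 5 N at the bar to move it, and it stays where left; but an over-centre spring snaps it on to the end stop from about 1.9 and keeps it there (detent).
- handle_hinge (a point): Middle of the handle's hinge line, which runs along the tank's y axis, 145 mm above the bench and straight below the neck's centre. The bar is 115 mm from it.
- handle_bar (a point): Middle of the handle's round black rubber bar, 14 mm thick and 130 mm clear length along the tank's y axis, between two 9 mm steel arms.
- cap: Loose red cap, about 140 g, upright in the tray's rest ring at any yaw; the same turned half round. Origin: centre of the underside of its brass shank, z up. Shank 27 mm across, 18 mm long, chamfered foot; flange 60 mm across from 18 to 26 mm; grip bar from 26 to 62 mm high, 50 mm long along the cap's x (white stripe on top), 14 mm thick along its y.
- cap_pin (a point): Centre of the cap's round steel cross pin, 8 mm thick and 40 mm long along the cap's x axis (parallel to the grip bar), 4 mm above the cap's origin.
- tray: Dark steel parts tray, fixed, 160 (its x) x 200 (its y) x 22 mm high, walls 4 mm, floor 4 mm thick. Origin: centre of its underside. A black rubber rest ring, 62 mm across, hole 48 mm, its top 23 mm above the bench, stands at x = -30 mm, y = 0 in the tray's frame and carries the cap by its flange.
- socket: Bystander: steel wrench socket 26 mm across, 30 mm high, upright in the tray. Origin under its centre.
- bolt: Bystander: bolt 34 mm high standing on its 24 mm head in the tray. Origin under its centre.
- wrench: Bystander: steel wrench lying at the far side of the bench.
- screwdriver: Bystander: screwdriver lying on the left of the bench.
- spray: Bystander: spray can with a yellow label, 64 mm across, 190 mm high, on the left. Origin under its centre.
- oil: Bystander: black oil bottle with a red top, 72 mm across, 190 mm high, on the right. Origin under its centre.
- tub: Bystander: clear plastic tub, 80 mm across, 50 mm high, on the right. Origin under its centre.
Things that resemble listed ones, but are neither listed nor needed, are in the scene too. There is more than one size of the cap; the job needs the largest.

How it is judged:
By the outcome, as a careful person would: the job done as asked, in the order asked, and still so for the second after the job is handed in, while the arm keeps its last pose, push and grip.
It also fails if it takes over 64 s, if anything falls off the work surface, if the arm or the gripper's body presses on something with over 40 N, if the wrist force passes 120 N, or if a joint passes its speed limit or range.

## Working session

There is one attempt and no reset: what is moved stays moved. The work goes in short steps, Python scripts to look and compute and a tool call to move; the robot and the scene stay as the last step left them, time stands still between calls to the robot, and variables do not carry over. Pictures are saved under pics/ and viewed, at most 10 in all, crops included, and the job is handed in when it is done.

Besides the shell and the picture viewer there is one more tool, called after "Call:" as name(argument=value, ...), one argument or row to a line, values as JSON. play_rows: Moves the arm, as the interface text tells. Its arguments: {"type":"object","properties":{"motion":{"type":"array"}},"required":["motion"]}

```bash
mkdir -p pics; ls; python3 - <<'E'
from rig import manip
import cv2,numpy as np
for n in ["scene","top"]:
    im=manip.camera(n); cv2.imwrite(f"pics/{n}0.png",im[:,:,::-1])
    c=manip.calibration(n); print(n,np.round(c["K"],1).tolist(),np.round(c["view"],3).tolist())
print(manip.get_obs())
E
```

```text
pics
scene [[486.1, 0.0, 273.7], [0.0, 486.1, 205.6], [0.0, 0.0, 1.0]] [[0.064, 0.998, -0.008, -0.036], [0.632, -0.047, -0.773, -0.275], [-0.772, 0.044, -0.634, 2.136], [0.0, 0.0, 0.0, 1.0]]
top [[542.5, 0.0, 282.4], [0.0, 542.5, 212.6], [0.0, 0.0, 1.0]] [[-0.018, -1.0, -0.01, 0.014], [-0.99, 0.019, -0.138, 0.582], [0.138, 0.007, -0.99, 1.483], [0.0, 0.0, 0.0, 1.0]]
{'t': 0.1, 'qpos': array([-1.24101797e+00,  2.76499509e-01,  1.50603868e+00, -1.45605339e-05,
        1.36070154e+00, -1.20992306e-01]), 'qvel': array([-0.00054069, -0.00179044, -0.00368255,  0.00079232,  0.00042786,
        0.00164585]), 'effort': array([ 6.40956332e-04, -4.17700446e+01, -2.46405333e+01, -1.53075284e-04,
        5.80342719e-03,  1.28628551e-05]), 'eef_pos': array([ 0.25033845, -0.51709914,  0.23053179]), 'eef_rot': array([-3.13995590e+00, -1.84665855e-04,  4.50773558e-01]), 'contact_force': array([-0.69484771, -0.29591313, -0.19681847]), 'torque': array([ 0.00057919, -0.04959873,  0.01672855]), 'grip_force': 0.0, 'width': 1.0062344249237853}
```

View pics/scene0.png

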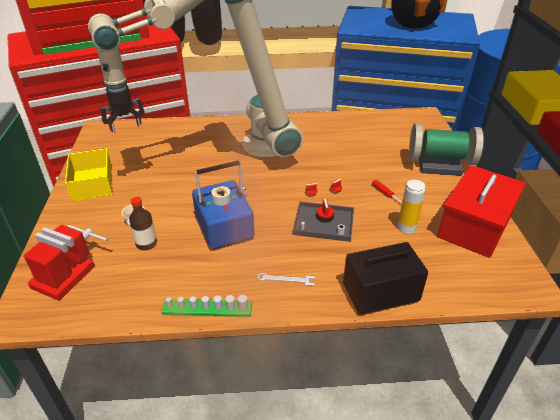

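View pics/top0.png

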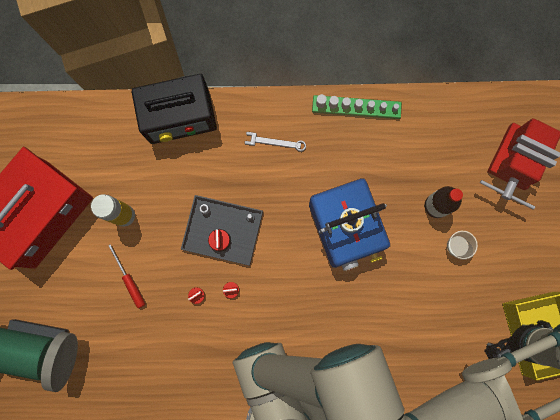

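```bash
cat > h.py <<'E'
import numpy as np,cv2
from rig import manip
def ray(n,u,v,z,c=None):
    c=c or manip.calibration(n); V=c["view"];R=V[:3,:3];o=-R.T@V[:3,3]
    d=R.T@np.linalg.inv(c["K"])@[u,v,1]; return o+d*(z-o[2])/d[2]
def proj(n,p,c=None):
    c=c or manip.calibration(n); q=c["K"]@(c["view"]@[*p,1])[:3]; return q[:2]/q[2]
E
python3 - <<'E'
import cv2
a=cv2.imread("pics/top0.png")[170:280,180:395]; cv2.imwrite("pics/c1.png",cv2.resize(a,None,fx=3.7,fy=3.7,interpolation=cv2.INTER_CUBIC))
E
```

```text
(no output)
```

View pics/c1.png

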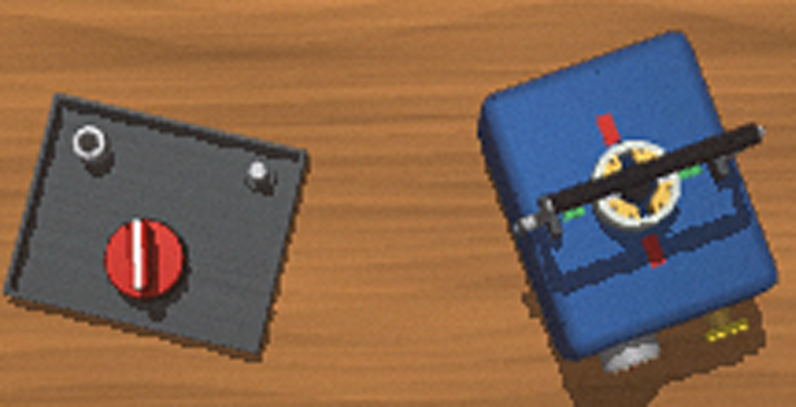

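```bash
python3 - <<'E'
from h import *
f=lambda u,v:(u/3.7+180,v/3.7+170)
P=lambda u,v,z:ray("top",*f(u,v),z)
im=cv2.imread("pics/top0.png");h=cv2.cvtColor(im,cv2.COLOR_BGR2HSV)
def blobs(m,box,mn):
    x0,y0,x1,y1=box;k=np.zeros_like(m);k[y0:y1,x0:x1]=m[y0:y1,x0:x1]
    n,_,s,c=cv2.connectedComponentsWithStats(k);return [(c[i],s[i,4]) for i in range(1,n) if s[i,4]>=mn]
red=((h[...,0]<8)|(h[...,0]>172))&(h[...,1]>140)&(h[...,2]>70)
red=red.astype(np.uint8)
R=[ray("top",*c,0.130) for c,a in blobs(red,(310,180,395,270),6)];print("redmarks",np.round(R,4))
gr=((h[...,0]>45)&(h[...,0]<85)&(h[...,1]>100)).astype(np.uint8)
G=[ray("top",*c,0.130) for c,a in blobs(gr,(310,180,395,270),4)];print("green",np.round(G,4))
print("neck",P(637,184,.164))
print("corners tank top",[np.round(P(*c,.13)[:2],3) for c in [(487,105),(685,35),(775,280),(570,357)]])
# bar: two views, intersect on tank geometry
print("caprd",[ (np.round(ray("top",*c,.031),4),a) for c,a in blobs(red,(190,220,250,260),30)])
w=((h[...,1]<60)&(h[...,2]>180)).astype(np.uint8)
k=np.zeros_like(w);k[225:255,205:232]=w[225:255,205:232];ys,xs=np.nonzero(k)
q=np.array([ray("top",x,y,.067)[:2] for x,y in zip(xs,ys)]);m=q.mean(0);_,_,vt=np.linalg.svd(q-m);print("stripe",m,vt[0],np.ptp((q-m)@vt[0]),len(q))
print("tray corners",[np.round(P(*c,.022)[:2],3) for c in [(58,95),(307,153),(260,360),(5,295)]])
# bar ray triangulation
def tri(a,b):
    A=[];
    for n,(u,v) in (("top",a),("scene",b)):
        c=manip.calibration(n);M=c["K"]@c["view"][:3];A+=[u*M[2]-M[0],v*M[2]-M[1]]
    A=np.array(A);x=np.linalg.lstsq(A[:,:3],-A[:,3],rcond=None)[0];return np.round(x,4),np.round(A[:,:3]@x+A[:,3],2)
print("bar left/right",tri(f(548,203),(197,174)),tri(f(760,133),(242,163)),tri(f(654,168),(219.5,168.5)))
E
```

```text
redmarks [[ 0.5885 -0.1608  0.13  ]
 [ 0.5009 -0.1902  0.13  ]]
green [[ 0.5566 -0.2185  0.13  ]
 [ 0.5286 -0.1341  0.13  ]]
neck [ 0.5432185  -0.17702426  0.164     ]
corners tank top [array([ 0.606, -0.076]), array([ 0.655, -0.22 ]), array([ 0.477, -0.276]), array([ 0.426, -0.13 ])]
caprd [(array([0.5107, 0.1833, 0.031 ]), np.int32(304))]
stripe [0.51331498 0.18438303] [-0.9997563  -0.02207565] 0.046883119658708956 30
tray corners [array([0.639, 0.25 ]), array([0.59 , 0.058]), array([0.432, 0.096]), array([0.485, 0.29 ])]
bar left/right (array([ 0.5295, -0.1705,  0.2233]), array([-32.56,   3.39, -36.2 ,   1.  ])) (array([ 0.5618, -0.1753,  0.3001]), array([34.57,  1.8 , 38.8 ,  5.61])) (array([ 0.5426, -0.174 ,  0.2522]), array([ 2.03, -0.05,  2.27,  0.14]))
```

```bash
python3 - <<'E'
from h import *
f=lambda u,v:(u/3.7+180,v/3.7+170)
y=0.322;X=np.array([np.cos(y),np.sin(y),0]);Y=np.array([-np.sin(y),np.cos(y),0])
N=np.array([.5432,-.1765,.145])
print("obs top",f(548,203),f(654,168),f(760,133),"scene (242,163) (219.5,168.5) (197,174)")
for a in (0,.3,.5,.7,.85,1.05):
    l=a-1.047
    B=N+.115*(np.sin(l)*X+np.cos(l)*np.array([0,0,1]))
    print(a,[np.round(proj(n,B+s*Y),1).tolist() for n in("top","scene") for s in (.065,0,-.065)],np.round(B,3))
E
```

```text
obs top (328.1081081081081, 224.86486486486487) (356.7567567567568, 215.40540540540542) (385.4054054054054, 205.94594594594594) scene (242,163) (219.5,168.5) (197,174)
0 [[343.2, 264.2], [367.9, 255.4], [392.5, 246.6], [228.1, 160.9], [209.8, 165.0], [191.2, 169.3]] [ 0.449 -0.208  0.203]
0.3 [[341.3, 255.4], [366.4, 246.4], [391.4, 237.5], [229.5, 157.5], [210.9, 161.7], [191.9, 166.1]] [ 0.469 -0.201  0.229]
0.5 [[339.2, 247.9], [364.5, 238.8], [389.7, 229.9], [230.9, 156.9], [212.1, 161.2], [192.9, 165.5]] [ 0.486 -0.195  0.243]
0.7 [[336.6, 239.4], [362.0, 230.4], [387.4, 221.3], [232.7, 157.6], [213.7, 161.9], [194.2, 166.4]] [ 0.506 -0.189  0.253]
0.85 [[334.3, 232.7], [359.9, 223.7], [385.3, 214.6], [234.2, 159.0], [215.0, 163.4], [195.4, 167.9]] [ 0.522 -0.184  0.258]
1.05 [[331.1, 223.6], [356.6, 214.6], [382.0, 205.6], [236.5, 162.1], [217.1, 166.6], [197.2, 171.2]] [ 0.544 -0.176  0.26 ]
```

Call:
play_rows(
  motion=[
    [[0, 0, -0.3], 0.128, 0],
    [[4.4, -3.3, -0.3], 0, 0],
    [[4.4, -3.3, -0.3], 0, 0],
    [[4.4, -3.3, -0.3], 0, 0],
    [[4.4, -3.3, -0.3], 0, 0],
    [[4.4, -3.3, 0], 0, 0],
    [[4.4, -3.3, 0], 0, 0],
    [[4.4, -3.3, 0], 0, 0],
  ],
)

```text
t: 1.1
eef_pos: [0.47, -0.1991, 0.246]
eef_rot: [-3.142, 0.0, 0.323]
contact_force: [1.3, -0.3, -0.4]
width: -0.0
grip_force: 0.0
```

```bash
cat >> h.py <<'E'
def rel(p,N=(.5432,-.1765),yaw=.322):
    d=np.array(p[:2])-N; return np.round([d@[np.cos(yaw),np.sin(yaw)],d@[-np.sin(yaw),np.cos(yaw)],p[2]],4)
def togo(t,psi=None):
    o=manip.get_obs();y=o["eef_rot"][2];d=np.array(t)-o["eef_pos"];c,s=np.cos(y),np.sin(y)
    print("cm",np.round(100*np.array([d[0]*c+d[1]*s,d[0]*s-d[1]*c,-d[2]]),2),"turn",None if psi is None else round(y-psi,3))
def st():
    o=manip.get_obs();print("t",round(o["t"],2),"tcp",np.round(o["eef_pos"],4),np.round(o["eef_rot"],3),"F",np.round(o["contact_force"],1),"M",np.round(o["torque"],2),"w",round(o["width"],3),"g",round(o["grip_force"],1),"rel",rel(o["eef_pos"]),"q6",round(o["qpos"][5],3))
E
python3 - <<'E'
from h import *
st()
im=manip.camera("wrist");cv2.imwrite("pics/w1.png",im[:,:,::-1])
c=manip.calibration("wrist");print(np.round(c["K"],1).tolist(),np.round(c["view"],3).tolist())
E
```

```text
t 1.1 tcp [ 0.47   -0.1991  0.246 ] [-3.142  0.     0.323] F [ 1.3 -0.3 -0.4] M [ 0.03 -0.05 -0.1 ] w -0.0 g 0.0 rel [-0.0766  0.0017  0.246 ] q6 0.711
[[370.6, 0.0, 281.4], [0.0, 370.6, 209.4], [0.0, 0.0, 1.0]] [[0.321, -0.947, -0.005, -0.333], [-0.913, -0.311, 0.263, 0.334], [-0.251, -0.08, -0.965, 0.497], [0.0, 0.0, 0.0, 1.0]]
```

Call:
play_rows(
  motion=[
    [[4.5, 0, 0.8], 0, 0],
    [[1.5, 0, 0], 0, 0],
    [[1.5, 0, 0.1], 0, 0],
    [[1.5, 0, 0.3], 0, 0],
    [[1.5, 0, 0.5], 0, 0],
    [[1.5, 0, 0.8], 0, 0],
    [[1.25, 0, 1.0], 0, 0],
    [[1.0, 0, 0.8], 0, 0],
  ],
)

```text
t: 2.15
eef_pos: [0.6052, -0.1552, 0.202]
eef_rot: [-3.141, 0.001, 0.323]
contact_force: [-0.6, -0.5, 0.4]
width: 0.002
grip_force: 0.2
```

```bash
python3 -c "
from h import *
st()"
```

```text
t 2.15 tcp [ 0.6052 -0.1552  0.202 ] [-3.141e+00  1.000e-03  3.230e-01] F [-0.6 -0.5  0.4] M [ 0.02  0.03 -0.03] w 0.002 g 0.2 rel [0.0655 0.0006 0.202 ] q6 0.885
```

Call:
play_rows(
  motion=[
    [[0.9, 0, 0.8], 0, 0],
    [[0.5, 0, 0.4], 0, 0],
    [[0, 0, 0], 0, 0],
    [[-2.0, 0, -0.5], 0, 4],
    [[-3.0, 3.0, -4.0], 0, 8.5],
    [[-2.0, -3.0, -5.0], 0, 8.5],
    [[-2.0, -4.0, -2.0], 0, 8.5],
    [[-2.0, -5.0, 0], 0, 8.5],
  ],
)

```text
t: 3.15
eef_pos: [0.4836, -0.1013, 0.3093]
eef_rot: [3.138, -0.004, 0.32]
contact_force: [0.0, -0.1, -0.7]
width: 0.993
grip_force: 0.0
```

```bash
python3 - <<'E'
from h import *
st()
a=manip.camera("scene")[130:260,150:380,::-1];b=manip.camera("top")[170:280,180:395,::-1]
a=cv2.resize(a,(600,339),interpolation=cv2.INTER_CUBIC);b=cv2.resize(b,(500,256),interpolation=cv2.INTER_CUBIC)
o=np.zeros((600,600,3),np.uint8);o[:339]=a;o[339:595,:500]=b;cv2.imwrite("pics/c2.png",o)
E
```

```text
t 3.15 tcp [ 0.4836 -0.1013  0.3093] [ 3.138 -0.004  0.32 ] F [ 0.  -0.1 -0.7] M [ 0.09  0.03 -0.  ] w 0.993 g 0.0 rel [-0.0327  0.0902  0.3093] q6 0.904
```

View pics/c2.png

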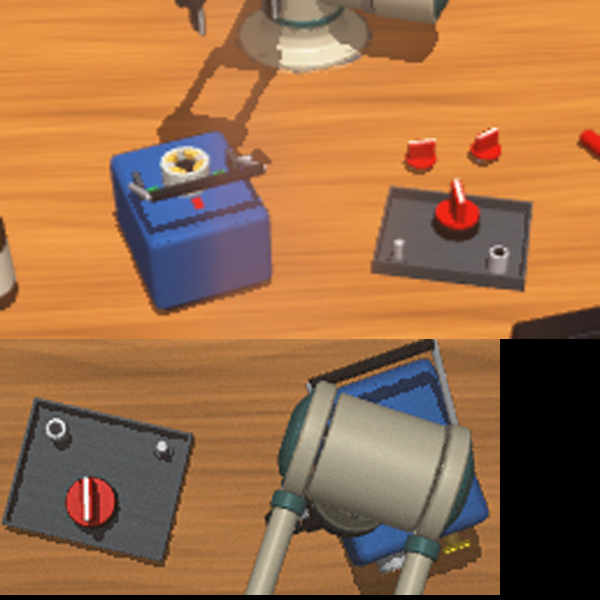

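```bash
python3 - <<'E'
from h import *
y=0.322;X=np.array([np.cos(y),np.sin(y),0]);Y=np.array([-np.sin(y),np.cos(y),0]);N=np.array([.5432,-.1765,.145])
for l in (.8,.95,1.047):
    B=N+.115*(np.sin(l)*X+np.cos(l)*np.array([0,0,1]));print(l,[np.round(proj("top",B+s*Y),1) for s in(.065,-.065)],[np.round(proj("scene",B+s*Y),1) for s in(.065,-.065)])
togo([.512,.184,.2],.022)
E
```

```text
0.8 [array([318.5, 194.2]), array([367.7, 176.9])] [array([245.5, 185. ]), array([205.5, 194.8])]
0.95 [array([316.7, 191. ]), array([365.4, 173.9])] [array([246.9, 190.3]), array([206.9, 200.3])]
1.047 [array([315.7, 189.5]), array([364. , 172.5])] [array([247.7, 193.7]), array([207.7, 203.8])]
cm [ 12.05 -25.67  10.83] turn 0.302
```

Call:
play_rows(
  motion=[
    [[0, 0, 0], 0.151, 8.5],
    [[0, 0, 0], 0.151, 8.5],
    [[0.58, -4.75, 1.0], 0, 8.5],
    [[0.58, -4.75, 1.0], 0, 8.5],
    [[0.58, -4.75, 1.5], 0, 8.5],
    [[0.58, -4.75, 2.5], 0, 8.5],
    [[0.58, -4.75, 2.5], 0, 8.5],
    [[0.58, -4.75, 2.5], 0, 8.5],
  ],
)

```text
t: 4.25
eef_pos: [0.5138, 0.1852, 0.1962]
eef_rot: [3.141, -0.002, 0.02]
contact_force: [0.5, -0.8, 0.5]
width: 0.998
grip_force: 0.0
```

Call:
play_rows(
  motion=[
    [[0, 0, 0], 0, 8.5],
  ],
)

```text
t: 4.38
eef_pos: [0.5123, 0.1864, 0.1945]
eef_rot: [3.141, 0.004, 0.024]
contact_force: [0.3, -0.7, 0.4]
width: 0.992
grip_force: 0.0
```

```bash
python3 - <<'E'
from h import *
st()
c=manip.calibration("wrist");im=manip.camera("wrist")[:,:,::-1].copy();cv2.imwrite("pics/w2.png",im)
h=cv2.cvtColor(im,cv2.COLOR_BGR2HSV)
print("pred cap top",proj("wrist",(.512,.184,.067),c))
red=(((h[...,0]<8)|(h[...,0]>172))&(h[...,1]>140)&(h[...,2]>60)).astype(np.uint8)
n,_,s,cc=cv2.connectedComponentsWithStats(red)
for i in range(1,n):
    if s[i,4]>200: print(s[i],cc[i])
E
```

```text
t 4.38 tcp [0.5123 0.1864 0.1945] [3.141 0.004 0.024] F [ 0.3 -0.7  0.4] M [-0.02  0.   -0.05] w 0.992 g 0.0 rel [0.0855 0.354  0.1945] q6 1.767
pred cap top [284.38898689 198.9909963 ]
[ 249  151   71   77 3473] [284.16354737 185.16441117]
[   0  267   67   77 2528] [ 30.18156646 307.39912975]
[ 290  303   47   40 1522] [313.11760841 323.20696452]
[ 191  313   47   52 1569] [212.98597833 334.30592734]
```

View pics/w2.png

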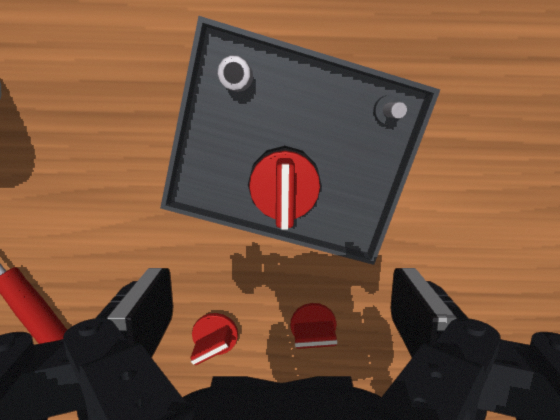

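```bash
python3 - <<'E'
from h import *
c=manip.calibration("wrist")
print("flange",ray("wrist",284.5,186.5,.031,c));im=cv2.imread("pics/w2.png")
k=np.zeros(im.shape[:2],np.uint8);k[155:240,270:300]=(im.min(2)>150)[155:240,270:300]
ys,xs=np.nonzero(k);q=np.array([ray("wrist",x+.0,y+.0,.067,c)[:2] for x,y in zip(xs,ys)])
m=q.mean(0);_,_,v=np.linalg.svd(q-m);print("stripe",m,v[0],np.ptp((q-m)@v[0]),len(q));st()
yaw=np.arctan(v[0][1]/v[0][0]);print("yaw",yaw);togo([*m,.036],yaw)
E
```

```text
flange [0.51457329 0.18200544 0.031     ]
stripe [0.5148893  0.18224328] [-0.99994885 -0.01011391] 0.05050724825748877 424
t 4.42 tcp [0.513  0.1849 0.1957] [3.14e+00 2.00e-03 2.30e-02] F [-0.9 -0.7  1.7] M [-0.04  0.03  0.04] w 0.991 g 0.0 rel [0.0857 0.3524 0.1957] q6 1.767
yaw 0.010114078298284259
cm [ 0.19  0.27 15.97] turn 0.013
```

Call:
play_rows(
  motion=[
    [[0.15, 0.25, 4.0], 0.013, 8.5],
    [[0, 0, 4.0], 0, 7],
    [[0, 0, 4.0], 0, 6],
    [[0, 0, 3.0], 0, 6],
    [[0, 0, 0.9], 0, 6],
    [[0, 0, 0], 0, 6],
    [[0, 0, 0], 0, 6],
  ],
)

```text
t: 5.3
eef_pos: [0.5167, 0.1823, 0.0389]
eef_rot: [-3.141, -0.003, 0.007]
contact_force: [0.7, 0.0, -0.1]
width: 0.7
grip_force: 0.0
```

```bash
python3 - <<'E'
from h import *
c=manip.calibration("wrist");im=manip.camera("wrist")[:,:,::-1].copy();cv2.imwrite("pics/w3.png",im)
st();togo([.5147,.1823,.035],.01)
E
```

```text
t 5.35 tcp [0.5166 0.1824 0.0389] [-3.141e+00 -3.000e-03  8.000e-03] F [-0.3 -1.   0.3] M [-0.04 -0.03 -0.04] w 0.704 g 0.0 rel [0.0883 0.3489 0.0389] q6 1.776
cm [-0.19  0.01  0.39] turn -0.002
```

View pics/w3.png

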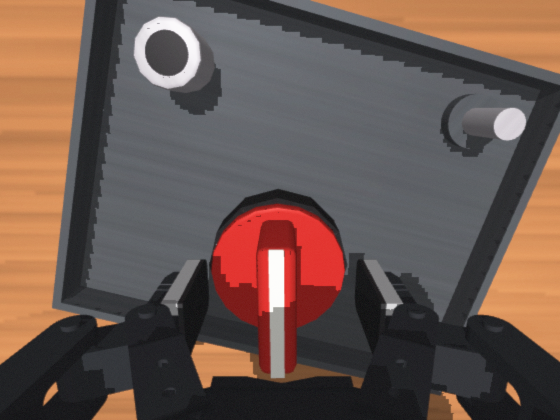

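```bash
python3 - <<'E'
from h import *
c=manip.calibration("wrist")
a=ray("wrist",276.5,250,.067,c);b=ray("wrist",278,377,.067,c);print(a,b,(a+b)/2,np.linalg.norm(a-b))
togo([*((a+b)/2)[:2],.034],0.01)
E
```

```text
[0.53792129 0.18420204 0.067     ] [0.4877978  0.18343858 0.067     ] [0.51285955 0.18382031 0.067     ] 0.05012929891954044
cm [-0.37 -0.15  0.49] turn -0.002
```

Call:
play_rows(
  motion=[
    [[-0.25, -0.1, 0.4], 0, 6],
    [[0, 0, 0], 0, 4],
    [[0, 0, 0], 0, 2],
    [[0, 0, 0], 0, 0],
    [[0, 0, 0], 0, 0],
    [[0, 0, 0], 0, 0],
  ],
)

```text
t: 6.1
eef_pos: [0.513, 0.1836, 0.0335]
eef_rot: [-3.141, -0.001, 0.008]
contact_force: [-0.4, 0.8, 2.4]
width: 0.156
grip_force: 58.7
```

```bash
python3 -c "
from h import *
st()"
```

```text
t 6.1 tcp [0.513  0.1836 0.0335] [-3.141e+00 -1.000e-03  8.000e-03] F [-0.4  0.8  2.4] M [0.12 0.03 0.06] w 0.156 g 58.7 rel [0.0853 0.3511 0.0335] q6 1.779
```

Call:
play_rows(
  motion=[
    [[0, 0, -2], 0, 0],
    [[0, 0, -5], 0, 0],
    [[0, 0, -6], -0.157, 0],
    [[0, 0, -6], -0.157, 0],
    [[-2.22, 4.0, -2], 0, 0],
    [[-2.22, 4.8, -2], 0, 0],
    [[-2.22, 5.0, -1], 0, 0],
    [[-2.22, 5.0, 0], 0, 0],
  ],
)

```text
t: 7.1
eef_pos: [0.4879, -0.0246, 0.2739]
eef_rot: [3.141, -0.001, 0.322]
contact_force: [2.0, -0.2, -2.2]
width: 0.16
grip_force: 58.6
```

Call:
play_rows(
  motion=[
    [[-2.22, 5.0, 0], 0, 0],
    [[-2.22, 5.0, 0], 0, 0],
    [[-2.22, 4.5, 0], 0, 0],
    [[0, 1.8, 0], 0, 0],
    [[0, 0, 0], 0, 0],
    [[0, 0, 0], 0, 0],
  ],
)

```text
t: 7.85
eef_pos: [0.4763, -0.1972, 0.273]
eef_rot: [-3.14, 0.0, 0.323]
contact_force: [0.1, -0.0, -1.7]
width: 0.155
grip_force: 58.7
```

```bash
python3 - <<'E'
from h import *
st();c=manip.calibration("wrist");im=manip.camera("wrist")[:,:,::-1].copy();cv2.imwrite("pics/w4.png",im);np.savez("w4.npz",**c)
E
```

```text
t 7.85 tcp [ 0.4763 -0.1972  0.273 ] [-3.14   0.     0.323] F [ 0.1 -0.  -1.7] M [0.01 0.04 0.07] w 0.155 g 58.7 rel [-0.07    0.0016  0.273 ] q6 0.72
```

View pics/w4.png

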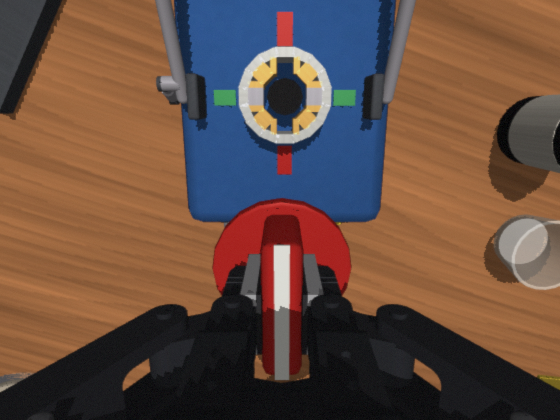

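```bash
python3 - <<'E'
from h import *
z=np.load("w4.npz");c={k:z[k] for k in z}
im=cv2.imread("pics/w4.png");h=cv2.cvtColor(im,cv2.COLOR_BGR2HSV)
# rim: bright, low saturation
k=((h[...,1]<60)&(h[...,2]>120)).astype(np.uint8);k[:40]=0;k[150:]=0;k[:,:230]=0;k[:,340:]=0
pts=cv2.convexHull(cv2.findNonZero(k));e=cv2.fitEllipse(pts);print("rim",e)
n=ray("wrist",*e[0],.164,c);print("neck",n)
g=((h[...,0]>45)&(h[...,0]<85)&(h[...,1]>100)).astype(np.uint8);g[:70]=0;g[120:]=0
r=(((h[...,0]<8)|(h[...,0]>172))&(h[...,1]>140)).astype(np.uint8);r[180:]=0;r[:,:270]=0;r[:,300:]=0
for m,o in((g,np.pi/2),(r,0)):
    _,_,s,cc=cv2.connectedComponentsWithStats(m);i=[i for i in range(1,len(s)) if s[i,4]>60]
    P=[ray("wrist",*cc[j],.13,c) for j in i];print(cc[i].round(1).tolist(),np.mean(P,0),[np.arctan2(*(q*(P[1]-P[0])[:2])[::-1])-o for q in(1,-1)])
tz=.273
a=ray("wrist",282.5,244,tz+.0335,c);b=ray("wrist",282,380,tz+.0335,c);print("stripe",a,b,(a+b)/2,np.linalg.norm(a-b),np.arctan2(*(a-b)[[1,0]]))
R=(((h[...,0]<8)|(h[...,0]>172))&(h[...,1]>140)&(h[...,2]>40)).astype(np.uint8);R[:195]=0;R[265:]=0
cn=max(cv2.findContours(R,0,2)[0],key=cv2.contourArea)[:,0]
q=np.array([ray("wrist",*p,tz-.0025,c)[:2] for p in cn if p[1]<258])
A=np.c_[2*q,np.ones(len(q))];s=np.linalg.lstsq(A,(q**2).sum(1),rcond=None)[0];print("flange",s[:2],np.sqrt(s[2]+s[:2]@s[:2]))
st()
E
```

```text
rim ((284.4804382324219, 94.61091613769531), (93.60016632080078, 98.06002044677734), 0.7933372259140015)
neck [ 0.54769581 -0.17503109  0.164     ]
[[224.5, 97.0], [344.1, 97.5]] [ 0.54685837 -0.17541614  0.13      ] [np.float64(-2.821988533403519), np.float64(0.3196041201862747)]
[[284.3, 28.3], [284.0, 159.4]] [ 0.54709688 -0.17521128  0.13      ] [np.float64(-2.8182485696553585), np.float64(0.3233440839344347)]
stripe [ 0.50074765 -0.18919298  0.3065    ] [ 0.45217773 -0.20531228  0.3065    ] [ 0.47646269 -0.19725263  0.3065    ] 0.05117489026093408 0.3204404670971924
flange [ 0.48654    -0.19311798] 0.022239448743256854
t 7.9 tcp [ 0.4763 -0.197   0.2731] [-3.14   0.     0.324] F [-0.2  0.8 -1.3] M [-0.04  0.03 -0.03] w 0.158 g 58.7 rel [-0.0699  0.0017  0.2731] q6 0.719
```

Call:
play_rows(
  motion=[
    [[2.0, 0.17, 0.5], 0, 0],
    [[1.6, 0, 0.5], 0, 0],
    [[0, 0, 0], 0, 0],
    [[0, 0, 0], 0, 0],
    [[0, 0, 0], 0, 0],
  ],
)

```text
t: 8.52
eef_pos: [0.5108, -0.189, 0.2634]
eef_rot: [3.141, 0.0, 0.322]
contact_force: [-0.0, -0.5, -1.0]
width: 0.158
grip_force: 58.7
```

```bash
python3 - <<'E'
from h import *
st();o=manip.get_obs();c=manip.calibration("wrist");im=manip.camera("wrist")[:,:,::-1].copy();cv2.imwrite("pics/w5.png",im);np.savez("w5.npz",tcp=o["eef_pos"],**c)
E
```

```text
t 8.53 tcp [ 0.5108 -0.189   0.2634] [3.141 0.    0.322] F [-0.  -0.5 -1. ] M [-0.08 -0.06 -0.02] w 0.158 g 58.7 rel [-0.0347 -0.0016  0.2634] q6 0.767
```

View pics/w5.png

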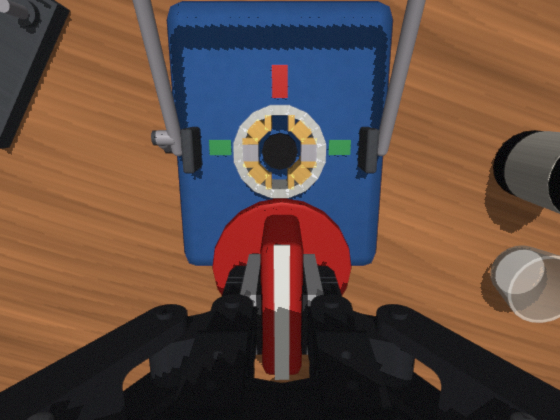

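```bash
python3 - <<'E'
from h import *
for f,r0,r1 in(("w4",40,150),("w5",100,198)):
    z=np.load(f+".npz");c={k:z[k] for k in("K","view")};T=z["tcp"] if "tcp" in z else np.array([.4763,-.197,.273])
    im=cv2.imread(f"pics/{f}.png");h=cv2.cvtColor(im,cv2.COLOR_BGR2HSV)
    k=((h[...,1]<60)&(h[...,2]>120)).astype(np.uint8);k[:r0]=0;k[r1:]=0;k[:,:228]=0;k[:,338:]=0
    e=cv2.fitEllipse(cv2.convexHull(cv2.findNonZero(k)));n=ray("wrist",*e[0],.164,c);print(f,np.round(e[0],1),e[1],"neck",n)
    g=((h[...,0]>45)&(h[...,0]<85)&(h[...,1]>100)).astype(np.uint8);g[:r0]=0;g[r1:]=0
    _,_,s,cc=cv2.connectedComponentsWithStats(g);P=[ray("wrist",*cc[i],.13,c) for i in range(1,len(s)) if s[i,4]>60];print(" green mid",np.mean(P,0),"yaw",np.arctan2(*(P[0]-P[1])[[1,0]])-np.pi/2)
    R=(((h[...,0]<8)|(h[...,0]>172))&(h[...,1]>140)&(h[...,2]>60)).astype(np.uint8)
    col=np.nonzero(R[190:240,275:290].any(1))[0][0]+190
    row=np.nonzero(R[258])[0];fr=ray("wrist",282,col,T[2]-.0025,c);Xd=np.array([np.cos(.322),np.sin(.322),0])
    print(" flange top row",col,"edges",row.min(),row.max(),"centre by front",fr-.03*Xd)
    # dark hole edge rows of white stripe
    S=((h[...,1]<60)&(h[...,2]>110)).astype(np.uint8);ys=np.nonzero(S[235:395,278:286].sum(1)>3)[0]+235
    a,b=[ray("wrist",282,y,T[2]+.0335,c) for y in(ys.min()-.5,ys.max()+.5)];m=(a+b)/2;print(" stripe",ys.min(),ys.max(),m,np.linalg.norm(a-b),"tcp",T)
    d=n[:2]-m[:2];C,Sn=np.cos(.322),np.sin(.322);print(" to go tool x,y (cm)",100*np.array([d@[C,Sn],d@[Sn,-C]]))
E
```

```text
w4 [284.5  94.6] (93.60016632080078, 98.06002044677734) neck [ 0.54769581 -0.17503109  0.164     ]
 green mid [ 0.54685837 -0.17541614  0.13      ] yaw 0.3196041201862747
 flange top row 199 edges 213 349 centre by front [ 0.47760139 -0.19675071  0.2705    ]
 stripe 245 378 [ 0.47665647 -0.1971044   0.3065    ] 0.05037616484256441 tcp [ 0.4763 -0.197   0.273 ]
 to go tool x,y (cm) [7.43736437 0.15425797]
w5 [279.2 151. ] (93.2399673461914, 93.78960418701172) neck [ 0.54765329 -0.17503451  0.164     ]
 green mid [ 0.54675636 -0.17538852  0.13      ] yaw 0.32189756502289546
 flange top row 199 edges 214 349 centre by front [ 0.51211285 -0.18858372  0.26094099]
 stripe 245 378 [ 0.51113114 -0.18883823  0.29694099] 0.050378815022117315 tcp [ 0.51082558 -0.18895776  0.26344099]
 to go tool x,y (cm) [ 3.90134609 -0.15363119]
```

Call:
play_rows(
  motion=[
    [[2.0, -0.15, 0], 0, 0],
    [[1.85, 0, 0], 0, 0],
    [[0, 0, 2.0], 0, 0],
    [[0, 0, 3.0], 0, 0],
    [[0, 0, 1.5], 0, 0],
    [[0, 0, 0], 0, 0],
    [[0, 0, 0], 0, 0],
  ],
)

```text
t: 9.45
eef_pos: [0.5481, -0.1756, 0.1993]
eef_rot: [3.14, -0.001, 0.322]
contact_force: [0.4, -0.4, -1.9]
width: 0.149
grip_force: 58.8
```

```bash
python3 -c "
from h import *
st(); togo([.5472,-.1752,.1745],.322); togo([.5482,-.1748,.1745],.322)"
```

```text
t 9.45 tcp [ 0.5481 -0.1756  0.1993] [ 3.14e+00 -1.00e-03  3.22e-01] F [ 0.4 -0.4 -1.9] M [-0.03  0.02 -0.01] w 0.149 g 58.8 rel [ 0.0049 -0.0006  0.1993] q6 0.818
cm [-0.07 -0.06  2.48] turn -0.0
cm [ 0.04 -0.07  2.48] turn -0.0
```

Call:
play_rows(
  motion=[
    [[-0.08, -0.04, 0.3], 0, 0],
    [[0, 0, 0.4], 0, 0],
    [[0, 0, 0.4], 0, 0],
    [[0, 0, 0.3], 0, 0],
    [[0, 0, 0], 0, 0],
  ],
)

```text
t: 10.07
eef_pos: [0.5462, -0.1752, 0.1848]
eef_rot: [3.141, -0.0, 0.322]
contact_force: [-0.5, 0.6, 3.2]
width: 0.153
grip_force: 59.6
```

```bash
python3 -c "
from h import *
st()"
```

```text
t 10.07 tcp [ 0.5462 -0.1752  0.1848] [ 3.141 -0.     0.322] F [-0.5  0.6  3.2] M [0.13 0.25 0.03] w 0.153 g 59.6 rel [0.0033 0.0003 0.1848] q6 0.817
```

Call:
play_rows(
  motion=[
    [[0, 0, 0.3], 0, 0],
    [[0, 0, 0.3], 0, 0],
    [[0, 0, 0.3], 0, 0],
    [[0, 0, 0], 0, 0],
  ],
)

```text
t: 10.58
eef_pos: [0.5462, -0.1752, 0.1762]
eef_rot: [3.141, -0.0, 0.322]
contact_force: [-2.9, 1.8, 8.8]
width: 0.154
grip_force: 60.3
```

```bash
python3 -c "
from h import *
st()"
```

```text
t 10.57 tcp [ 0.5462 -0.1752  0.1762] [ 3.141 -0.     0.322] F [-2.9  1.8  8.8] M [0.23 0.55 0.03] w 0.154 g 60.3 rel [0.0033 0.0003 0.1762] q6 0.817
```

Call:
play_rows(
  motion=[
    [[-0.04, -0.04, 0.15], 0, 0],
    [[0, 0, 0.1], 0, 0],
    [[0, 0, 0.05], 0, 0],
    [[0, 0, 0], 0, 0],
  ],
)

```text
t: 11.08
eef_pos: [0.5462, -0.1752, 0.1744]
eef_rot: [3.14, -0.002, 0.322]
contact_force: [-2.5, 0.7, 12.3]
width: 0.155
grip_force: 61.0
```

```bash
python3 -c "
from h import *
st()"
```

```text
t 11.07 tcp [ 0.5462 -0.1752  0.1744] [ 3.14e+00 -2.00e-03  3.22e-01] F [-2.5  0.7 12.3] M [ 0.3   0.64 -0.05] w 0.155 g 61.0 rel [0.0033 0.0003 0.1744] q6 0.817
```

Call:
play_rows(
  motion=[
    [[0, 0, 0.1], 0, 0],
    [[0, 0, 0.1], 0, 0],
    [[0, 0, 0], 0.12, 0],
    [[0, 0, 0], 0.12, 0],
    [[0, 0, 0], 0.12, 0],
  ],
)

```text
t: 11.7
eef_pos: [0.547, -0.1757, 0.1744]
eef_rot: [3.139, -0.005, -0.041]
contact_force: [-3.6, 1.0, 20.8]
width: 0.151
grip_force: 62.0
```

```bash
python3 -c "
from h import *
st()"
```

```text
t 11.7 tcp [ 0.547  -0.1757  0.1744] [ 3.139 -0.005 -0.041] F [-3.6  1.  20.8] M [0.35 0.89 0.21] w 0.151 g 62.0 rel [ 0.0039 -0.0005  0.1744] q6 1.181
```

Call:
play_rows(
  motion=[
    [[0, 0, 0], 0.15, 0],
    [[0, 0, 0], 0.15, 0],
    [[0, 0, 0], 0.15, 0],
    [[0, 0, 0], 0.15, 0],
    [[0, 0, 0], 0.15, 0],
    [[0, 0, 0], 0.15, 0],
    [[0, 0, 0], 0.15, 0],
    [[0, 0, 0], 0.12, 0],
  ],
)

```text
t: 12.7
eef_pos: [0.5485, -0.1744, 0.1745]
eef_rot: [-3.134, -0.004, -1.212]
contact_force: [-0.9, 3.9, 19.4]
width: 0.157
grip_force: 61.8
```

```bash
python3 -c "
from h import *
st()"
```

```text
t 12.7 tcp [ 0.5485 -0.1744  0.1745] [-3.134 -0.004 -1.212] F [-0.9  3.9 19.4] M [0.84 0.38 0.26] w 0.157 g 61.8 rel [0.0057 0.0003 0.1745] q6 2.351
```

Call:
play_rows(
  motion=[
    [[0, 0, 0], 0.04, 0],
    [[0, 0, 0], 0.02, 0],
    [[0, 0, 0.05], 0, 0],
    [[0, 0, 0], 0, 0],
  ],
)

```text
t: 13.2
eef_pos: [0.5485, -0.1745, 0.1745]
eef_rot: [-3.134, -0.003, -1.268]
contact_force: [-1.1, 4.2, 21.3]
width: 0.156
grip_force: 62.4
```

```bash
python3 - <<'E'
from h import *
st();im=manip.camera("wrist")[:,:,::-1];b=manip.camera("scene")[130:260,150:330,::-1]
o=np.zeros((600,560,3),np.uint8);o[:300,:400]=cv2.resize(im,(400,300));o[300:589,:400]=cv2.resize(b,(400,289),interpolation=cv2.INTER_CUBIC);cv2.imwrite("pics/end.png",o);st()
E
```

```text
t 13.2 tcp [ 0.5485 -0.1745  0.1745] [-3.134e+00 -3.000e-03 -1.268e+00] F [-1.1  4.2 21.3] M [0.84 0.55 0.2 ] w 0.156 g 62.4 rel [0.0057 0.0003 0.1745] q6 2.407
t 13.3 tcp [ 0.5485 -0.1744  0.1745] [-3.134e+00 -3.000e-03 -1.268e+00] F [-0.8  4.8 21.6] M [0.78 0.6  0.21] w 0.155 g 62.4 rel [0.0057 0.0003 0.1745] q6 2.407
```

View pics/end.png

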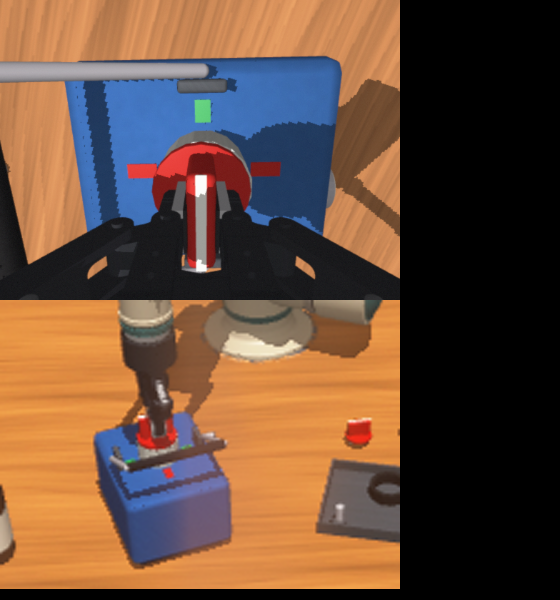

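```bash
python3 -c "
from h import *
print(manip.finish_job())"
```

```text
the job is handed in; nothing more can be done
None
```

The job is handed in at about 13 s of the 64 s: the handle is over in its far-side end detent. The cap is turned about 91° clockwise to the green marks, still gripped and pressed home on the rim with about 21 N, and no bystander was touched. I did not feel a distinct stop torque at the end of the turn.

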